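# Lock the tube block on the shaker with its R-clip

### The job

Get the shaker ready to run: swing the blue hold-down bar fully down onto the tube block so that its fork straddles the upright pin, then push the orange-handled R-clip's straight leg through the pin's cross hole until the bow springs over the pin and the clip sits fully home, and let go of it. The clip's handle is tucked under the steel holder where it cannot be reached, so it has to be drawn out by its leg and laid on the bench before it can be taken by the handle. Leave the rack, jar, tip box and marker where they are.

Things in the scene. Friction and masses are not known exactly. Their poses are not given: they have to be found in the camera images.
- shaker: Grey laboratory shaker, 260 (x) x 280 (y) x 70 mm high, fixed to the bench, placed differently each time. Origin: centre of its underside, z up. Its x axis is the direction in which the clip is to be pushed (roughly away from the robot). The bar runs along its y; the bar's hinge axis lies along x through y = +95 mm, 110 mm above the bench.
- block_top (a point): Centre of the top face of the aluminium tube block fixed on the shaker: 160 (x) x 120 (y) mm, 105 mm above the bench. Axes as the shaker's. Plugged tubes stand 22 mm above the block in its part beyond x = +28 mm from here.
- pin_hole (a point): Centre of the cross hole in the dark steel upright pin (26 mm diameter) on the shaker, at the shaker's x 20, y -90 mm; pin top 160 mm above the bench. The hole is open along this frame's x (axes as the shaker's), about 11 mm wide and 12 mm high, its axis 137 mm above the bench: 22 mm above the top of the lowered bar.
- bar (a joint): Angle (rad) of the blue hold-down bar about its hinge: 0 is fully down (level, on the block), larger is raised. It stays where it is left; about 2 to 6 N of downward push on its pad moves it. 30 mm wide (46 at the fork), 10 mm thick, reaching 210 mm from the hinge; when down, its fork has a prong on either side of the pin.
- bar_pad (a point): Middle of the top of the black pad (30 x 34 mm) on the upper side of the bar, 115 mm from the hinge axis: a place to press. When the bar is down this point is 121 mm above the bench.
- clip: Loose steel R-clip with orange handle, 152 mm long, about 150 g, lying flat, z up. Straight leg, 8 mm thick, along its x axis, from the handle's front at x = -30 to a thin tip at x = +60 mm. Origin: on the leg's axis where the pin's axis sits when the clip is home; 10 mm above the bench when lying. Turned over (z down) it fits as well, but it starts z up.
- clip_handle (a point): Middle of the clip's orange handle block, 45 (x) x 26 (y) x 20 (z) mm, to be gripped across y; axes as the clip's. It lies at x = -52.5, y = +5 mm in the clip's frame. A wire ring trails behind it, to 42 mm back from here.
- leg_end (a point): A point on the clip's straight leg at x = +48 mm in the clip's frame, 12 mm behind its tip, where the leg is free of the bow and can be gripped across y to draw the clip out (8 mm thick there, 10 mm above the bench). Axes as the clip's.
- bow (a joint): Opening (rad) of the clip's springy bow about its root at the handle: 0 at rest and when home. The 8 mm bow lies beside the leg on its +y side: humped round the pin's seat (wire centre y = 18 beside the origin), pinched in at x = 16, free end at x = 36, y = 21 mm. In the last 40 mm of the push it opens to about 0.12 over the pin, then springs back; the push takes some 5 to 20 N.
- holder: Low fixed holder of bent steel on the bench: a bridge about 95 deep x 100 wide x 46 mm high, no floor, 34 mm of room under its roof, closed at the back. Origin: on the bench in the middle of its mouth, which opens to its +x. The clip's handle lies under the roof; leg and bow stick out, the clip's origin about 17 mm outside. Draw the clip out some 85 mm to free the handle.
- tube_rack: Loose steel tube rack with plugged tubes, 200 x 65 x 125 mm, to be left alone. Origin: centre of its underside.
- jar: Loose amber glass jar with black cap, 64 mm diameter, 100 mm high, to be left alone. Origin: centre of its underside.
- tip_box: Loose clear and blue pipette tip box, 85 x 120 x 62 mm, to be left alone. Origin: centre of its underside.
- marker: Loose black marker pen, 15 x 142 x 15 mm, lying along its y, to be left alone. Origin: on its underside, near its middle.

How it is judged (in metres and radians):
On the way, in this order (a step that is already met when the one before it is completed fails the run):
1. the hold-down bar is fully down on the block (value of joint bar below 0.05 rad), for 0.2 s.
2. the clip's leg is through the pin's hole and the bow has sprung over the pin (x of pin_hole in the frame of clip between -0.006 and 0.006 m and y of pin_hole in the frame of clip between -0.005 and 0.005 m and z of pin_hole in the frame of clip between -0.005 and 0.005 m and value of joint bow below 0.06 rad), for 0.2 s.
At the end, for the whole second after the job is handed in: The bar is down (within 0.05 rad); the clip sits in the pin at rest and released, its seat (origin) within 6 mm of the hole's centre along the leg and 5 mm across it, with the bow sprung back (under 0.06 rad) (all of step 2 and value of joint bar below 0.05 rad and linear speed of clip below 0.02 m/s); the robot touches nothing.
It fails at once if the tube rack, jar, tip box or marker was moved more than 30 mm (distance of any of tube_rack, jar, tip_box, marker from where it was at the start of the episode above 0.03 m).
It also fails if it takes over 64 s, if anything falls off the work surface, if the arm or the gripper's body presses on something with over 40 N, if the wrist force passes 120 N, or if a joint passes its speed limit or range.

### The arm

A 6-joint arm with a two-finger parallel gripper is mounted at the origin on the work surface. World frame = base frame: x ahead of the robot, y to its left, z up, the work surface at z = 0. Lengths are in m, angles in degrees, forces in N, time in s.
With the tool pointing down it reaches from about 0.275 to 0.85 m from the base axis. Payload 19 kg.
Tool frame: the origin (TCP) lies on the centre line of the jaws, within the pads' length; the fingertips stand ctrl.tip_reach ahead of it and the grasp point (between the pads) is the TCP (ctrl.tip_reach is the distance from the TCP to the fingertips, in m); z points along the fingers, y is the direction in which the jaws open and shut (so a half turn about z gives the same grasp; the last joint's range is limited). The gripper opens to 85 mm and grips with 20 to 120 N. Pads are 22 mm wide; open, the fingers measure 114 mm over their backs; the gripper's body (76 mm by 85 mm) begins 54 mm behind the grasp point. The pads swing forward as they close: fully open they stand 13 mm farther back than shut.
Start: joints at [67.724, 8.623, 82.357, -0, 89.026, -7.678], TCP at [0.145, 0.556, 0.226] pointing down, gripper open.
Joint ranges: [-160.23, 160.23], [-39.13, 120.54], [6.94, 153.29], [-79.49, 259.48], [9.18, 160.14], [-161.06, 161.06]. Speed limits (degrees/s): [108.29, 108.29, 127.2, 172.46, 172.46, 172.46].

### API

Orientations are given as [roll, pitch, yaw] about the fixed x, y, z axes, in that order (R = Rz(yaw) Ry(pitch) Rx(roll)).
In Python, from workcell import ctrl gives the robot as it stands.
- The arm moves only by the tool move_arm, never from a script. Its argument "commands" is a list of rows, each a list of 7 numbers: the opening in per cent of the stroke, from 0 (shut) to 100 (fully open), then the shift along the tool's x, y, z scaled (see below), then the turn, a rotation vector about the tool's x, y, z scaled (see below). A call has 1 to 12 rows; each row is the pose to reach, as a shift and turn from the pose measured when the call began, along the tool's axes at that moment, turning the shorter way round; what a row does not reach only later rows make up. The controller multiplies each number of a shift by 120 mm and each number of a turn by pi rad. A row lasts 1/10 s, in which the tool goes at most 50 mm and 8.59 degrees, less where a joint would pass 70% of its speed; a pose out of reach is approached as far as the arm can. A call with a number of a shift or a turn outside -1 to 1 is refused whole. A call with a gripper value outside its range is refused whole. The fingers move at their own pace and stop on an object; "grip_force" is the grip in N (left out, the last holds). Time passes only in rows, so rows that repeat a pose let the fingers close. It gives the time, the measured TCP pose, the force and the opening at its end, in the units of the state.
- ctrl.get_state(): the state, without advancing time (a new reading comes with each control period).
- ctrl.snapshot(name): name is "side" or "top"; returns (picture, depth): 384x512x3 uint8, red, green, blue; 384x512 float32, m along the optical axis (not along the pixel's ray), 0 where there is no reading.
- ctrl.calibration(name): a dict with "fx", "fy", "cx", "cy" (pixels), "view" (4x4, takes a point from world to camera coordinates). Camera axes: x right, y down, z forward; pixel columns grow to the right and rows downward; lengths in m; the calibration is good to about 2 mm. A picture is of the moment at which its call begins. calibration takes no time and is no camera call.
- ctrl.job_done(): hands the job in, once; it reports no verdict.
The state is a dict: "t": time; "joints": joint angles; "joint_velocities": joint speeds; "effort": joint torques, N m; "tool_pos": TCP position; "ee_rot": TCP orientation; "contact_force": force on the tool from outside, world axes, zero at the start; "wrist_torque": the same for the moment, N m; "gripper_width": finger opening in m.
Only numpy, scipy, OpenCV 4.12 (cv2) and the standard library are available. Lean on these libraries where they do the work, as an engineer would, in place of code of your own. Each camera call takes 0.05 s, during which the arm holds its last target. There are 200 camera calls.

## Working session

There is one attempt and no reset: what is moved stays moved. The work goes in short steps, Python scripts to look and compute and a tool call to move; the robot and the scene stay as the last step left them, time stands still between calls to the robot, and variables do not carry over. Pictures are saved under pics/ and viewed, about 8 in all and at most 12, crops included, and the job is handed in when it is done.

Besides the shell and the picture viewer there is one more tool, called after "Emit:" as a command line: name --pt "numbers of a row" for each row, then --argument value for the rest. move_arm: Moves the arm, as the interface text tells. Shifts and turns lie within -1 to 1; 1 stands for 120 mm of shift or pi rad of turn. Its arguments: {"type":"object","properties":{"commands":{"type":"array","items":{"type":"array","items":{"type":"number"}}},"grip_force":{"type":"number"}},"required":["commands"]}

```bash
ls; mkdir -p pics; cat > h.py <<'E'
import numpy as np, cv2, sys
from scipy.spatial.transform import Rotation as R
from workcell import ctrl
def snap(n,save):
    p,d=ctrl.snapshot(n); np.savez('/tmp/'+save,p=p,d=d); cv2.imwrite('pics/'+save+'.png',p[:,:,::-1]); return p,d
def crop(save,x0,y0,x1,y1,s,out):
    p=np.load('/tmp/'+save+'.npz')['p'][y0:y1,x0:x1,::-1]
    cv2.imwrite('pics/'+out+'.png',cv2.resize(p,None,fx=s,fy=s,interpolation=cv2.INTER_CUBIC))
def world(cam,u,v,save=None,z=None):
    c=ctrl.calibration(cam); V=np.linalg.inv(np.array(c['view']))
    r=np.array([(u-c['cx'])/c['fx'],(v-c['cy'])/c['fy'],1.])
    if z is None:
        d=np.load('/tmp/'+save+'.npz')['d'][int(round(v)),int(round(u))]; return V[:3,:3]@(r*d)+V[:3,3]
    w=V[:3,:3]@r; return V[:3,3]+w*(z-V[2,3])/w[2]
def pix(cam,P):
    c=ctrl.calibration(cam); V=np.array(c['view']); q=V[:3,:3]@np.array(P)+V[:3,3]
    return c['fx']*q[0]/q[2]+c['cx'],c['fy']*q[1]/q[2]+c['cy']
def plan(pos,rpy):
    s=ctrl.get_state(); T=R.from_euler('xyz',s['ee_rot'],degrees=True); G=R.from_euler('xyz',rpy,degrees=True)
    print('shift',np.round(T.inv().apply(np.array(pos)-s['tool_pos'])/0.12,3),'turn',np.round((T.inv()*G).as_rotvec()/np.pi,4))
E
python3 - <<'E'
from h import *
snap('top','t0');snap('side','s0')
a=cv2.imread('pics/t0.png');b=cv2.imread('pics/s0.png')
print(ctrl.get_state(),ctrl.tip_reach)
for n in('top','side'):print(ctrl.calibration(n))
E
```

```text
pics
{'t': 0.1, 'joints': array([ 6.77253178e+01,  8.64710813e+00,  8.23889370e+01, -9.79805889e-04,
        8.90255723e+01, -7.67764865e+00]), 'joint_velocities': array([-0.04195617, -0.09075668, -0.07869934, -0.05770683,  0.01596429,
        0.00592069]), 'effort': array([ 4.30088636e-03, -7.14368463e+01, -5.71797574e+01, -4.63934759e-05,
        7.18394236e-03,  3.93729363e-05]), 'tool_pos': array([0.14484937, 0.55622274, 0.22584901]), 'ee_rot': array([-1.79938804e+02, -7.26120504e-03,  1.65402980e+02]), 'contact_force': array([ 0.55382674, -0.16489695, -0.29330402]), 'wrist_torque': array([-0.00807145,  0.01362644, -0.02569734]), 'gripper_width': 0.08537233841142797} 0.019
{'fx': 348.3116003583378, 'fy': 348.3116003583378, 'cx': 255.46080901179343, 'cy': 197.30853195709287, 'view': array([[-0.02806293, -0.99955091,  0.0105098 ,  0.03957731],
       [-0.99452662,  0.0268602 , -0.10097192,  0.56563667],
       [ 0.10064428, -0.01328584, -0.99483376,  1.01535908],
       [ 0.        ,  0.        ,  0.        ,  1.        ]])}
{'fx': 418.0691861958749, 'fy': 418.0691861958749, 'cx': 255.4280374938676, 'cy': 187.95348096741805, 'view': array([[ 8.22072994e-01, -5.69381787e-01,  6.11168450e-04,
        -4.41481763e-01],
       [-4.44242631e-01, -6.42067847e-01, -6.24817865e-01,
         3.36228208e-01],
       [ 3.56152324e-01,  5.13374385e-01, -7.80770301e-01,
         1.11174670e+00],
       [ 0.00000000e+00,  0.00000000e+00,  0.00000000e+00,
         1.00000000e+00]])}
```

View pics/t0.png

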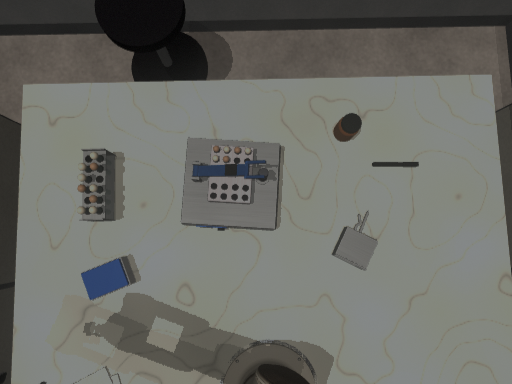

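View pics/s0.png

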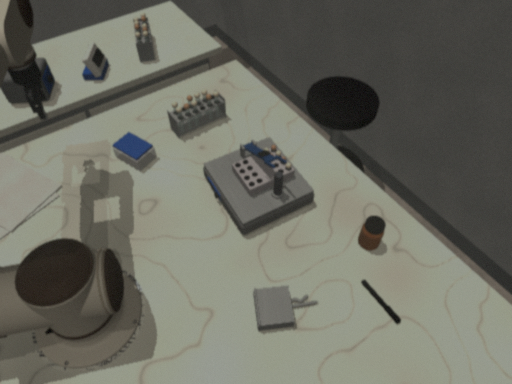

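Both views show the shaker at top pixel (232,184), the pin at about (263,175), and the holder at about (356,247) with the leg pointing up to (365,212). The bar is partly raised. I'll take enlarged crops next.

```bash
python3 - <<'E'
from h import *
crop('t0',325,200,385,275,8,'c1')
crop('t0',176,130,290,236,7,'c2')
# depth-based info
for n,(u,v) in dict(padish=(231,170),pin=(263,175),roof=(356,250),shk=(190,215),c1=(188,138),c2=(281,142),c3=(277,229),c4=(182,225)).items(): print(n,np.round(world('top',u,v,'t0'),4))
E
```

```text
padish [0.625  0.0875 0.1723]
pin [0.6044 0.0059 0.2042]
roof [ 0.4024 -0.2657  0.0402]
shk [0.5166 0.2129 0.0698]
c1 [0.7415 0.2165 0.0707]
c2 [ 0.7417 -0.0614 -0.0017]
c3 [ 0.4704 -0.0395 -0.0008]
c4 [ 4.907e-01  2.498e-01 -2.000e-04]
```

View pics/c1.png

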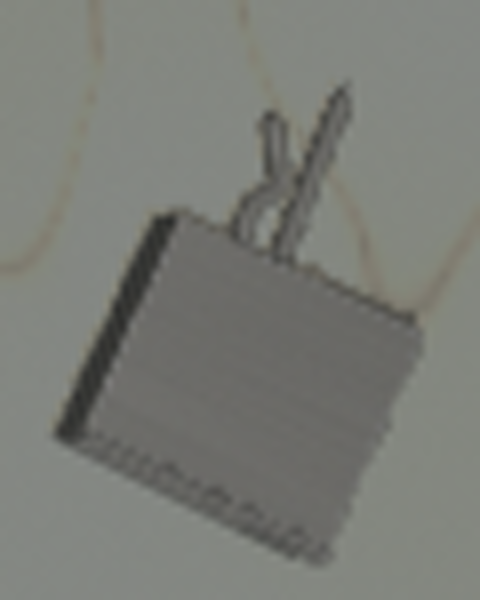

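View pics/c2.png

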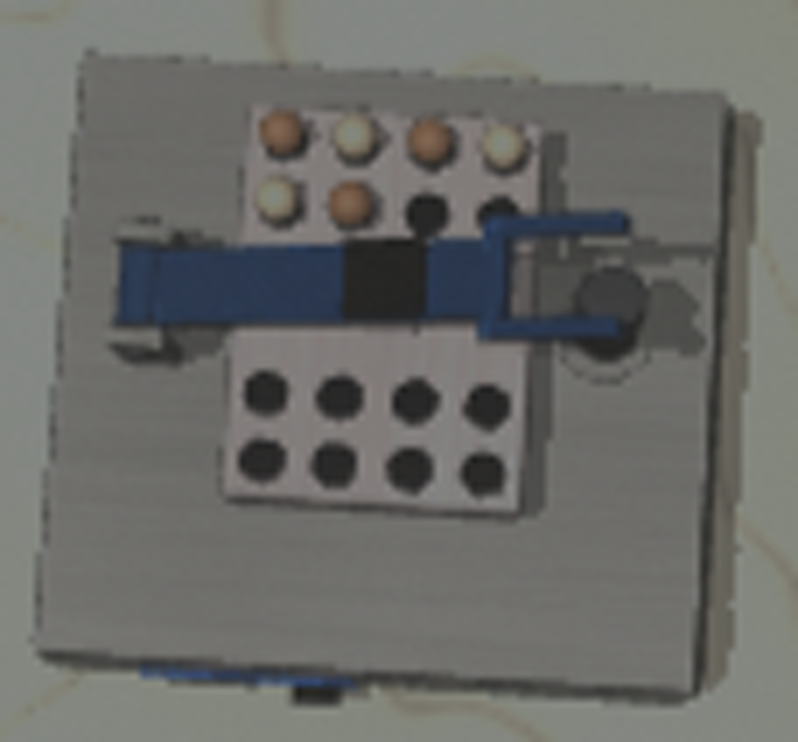

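Crop c1: leg tip at (345,85), leg at the roof edge at (283,258). Crop c2: shaker top corners at (88,55), (728,95), (697,693) and (38,655), pin top centre at (612,292), pad at (384,280).

```bash
python3 - <<'E'
from h import *
def c(p,o,s): return (p[0]+.5)/s-.5+o[0],(p[1]+.5)/s-.5+o[1]
o1=(325,200);o2=(176,130)
tip=world('top',*c((345,85),o1,8),z=.010);base=world('top',*c((283,258),o1,8),z=.010)
d=tip-base;d/=np.linalg.norm(d)
print('tip',tip,'yaw',np.degrees(np.arctan2(d[1],d[0])),'len',np.linalg.norm(tip-base),'origin',tip-.06*d,'legend',tip-.012*d)
h=[world('top',*c(p,o1,8),z=.046) for p in((175,210),(418,318),(70,438))]
print('holder',h, np.linalg.norm(h[0]-h[1]),np.degrees(np.arctan2(*(h[0]-h[1])[1::-1]))-90)
K=[world('top',*c(p,o2,7),z=.070) for p in((88,55),(728,95),(697,693),(38,655))]
m=sum(K)/4;print('corners',np.round(K,4),'c',m)
for i in range(4):
  e=K[(i+1)%4]-K[i];print(np.linalg.norm(e),np.degrees(np.arctan2(e[1],e[0])))
pin=world('top',*c((612,292),o2,7),z=.160);print('pin',pin)
x=K[0]+K[1]-K[2]-K[3];yaw=np.arctan2(x[1],x[0]);print('yaw',np.degrees(yaw))
S=np.array([[np.cos(yaw),-np.sin(yaw)],[np.sin(yaw),np.cos(yaw)]])
print('pin from shaker',m[:2]+S@[.02,-.09])
p=world('top',*c((384,280),o2,7),z=.172);print('pad',p,'local',S.T@(p[:2]-m[:2]))
E
```

```text
tip [ 0.5196861  -0.31719941  0.01      ] yaw -22.996946186528923 len 0.0704627229440341 origin [ 0.46445456 -0.29375849  0.01      ] legend [ 0.50863979 -0.31251123  0.01      ]
holder [array([ 0.4736329 , -0.23987384,  0.046     ]), array([ 0.43188957, -0.32666938,  0.046     ]), array([ 0.39227109, -0.19716188,  0.046     ])] 0.09631184806181142 -25.68470230476383
corners [[ 0.7434  0.2162  0.07  ]
 [ 0.7196 -0.0504  0.07  ]
 [ 0.4712 -0.0291  0.07  ]
 [ 0.4941  0.2387  0.07  ]] c [0.60706601 0.09385511 0.07      ]
0.26771989362081033 -95.10242480590624
0.24931232754165514 175.08452585842355
0.2687215590694496 85.11260574213411
0.250319576946237 -5.145065302474045
pin [0.62162617 0.00393084 0.16      ]
yaw -5.030501148268728
pin from shaker [0.61909723 0.00244805]
pad [0.62624183 0.08896931 0.172     ] local [ 0.01953038 -0.00318552]
```

The numbers agree: the pin is at about (0.620, 0.003) by two methods, the shaker's yaw is -5°, and the clip's yaw is -23°. Now I'll move to above the pad with the fingers shut.

Emit:
move_arm --pt "0 -0.98 -0.57 0 0 0 0" --pt "0 -0.98 -0.57 0 0 0 0" --pt "0 -0.98 -0.57 0 0 0 0" --pt "0 -0.98 -0.57 0 0 0 0"

```text
t: 0.5
tool_pos: [0.2438, 0.4579, 0.2259]
ee_rot: [-179.9, 0.0, 165.2]
contact_force: [-0.3, 0.4, 0.3]
gripper_width: 0.0281
```

Emit:
move_arm --pt "0 -0.98 -0.57 0 0 0 0" --pt "0 -0.98 -0.57 0 0 0 0" --pt "0 -0.98 -0.57 0 0 0 0" --pt "0 -0.98 -0.57 0 0 0 0"

```text
t: 0.9
tool_pos: [0.3424, 0.3593, 0.2258]
ee_rot: [-179.9, 0.1, 165.0]
contact_force: [-0.6, 0.5, 0.1]
gripper_width: 0.0002
```

Emit:
move_arm --pt "0 -0.98 -0.57 0 0 0 0" --pt "0 -0.98 -0.57 0 0 0 0" --pt "0 -0.98 -0.57 0 0 0 0" --pt "0 -0.98 -0.57 0 0 0 0"

```text
t: 1.3
tool_pos: [0.4404, 0.2606, 0.2256]
ee_rot: [-179.8, 0.1, 164.8]
contact_force: [0.3, -0.3, 0.5]
gripper_width: -0.0001
```

Emit:
move_arm --pt "0 -0.98 -0.57 0 0 0 0" --pt "0 -0.98 -0.57 0 0 0 0" --pt "0 -0.98 -0.57 0 0 0 0" --pt "0 -0.98 -0.57 0 0 0 0"

```text
t: 1.7
tool_pos: [0.538, 0.1618, 0.225]
ee_rot: [-179.8, 0.0, 164.6]
contact_force: [-0.0, 0.7, -0.1]
gripper_width: 0.0
```

```bash
python3 - <<'E'
from h import *
print(ctrl.get_state())
plan([.627,.078,.20],[180,0,165.4])
E
```

```text
{'t': 1.7, 'joints': array([  9.01970237,   7.14945155,  84.18403531,  -0.22916011,
        88.75147974, -65.61158444]), 'joint_velocities': array([ 3.62145541, -2.26093681,  2.12871053,  1.09657762,  0.59370448,
        3.50253663]), 'effort': array([ -4.79514688, -67.78366327, -59.91443038,  -0.48544239,
        -0.24506919,  -1.63246248]), 'tool_pos': array([0.53797647, 0.16183276, 0.22498305]), 'ee_rot': array([-1.79756256e+02,  1.72051244e-02,  1.64636486e+02]), 'contact_force': array([-0.01597511,  0.68008087, -0.10939787]), 'wrist_torque': array([ 0.03787149, -0.03197644, -0.00212236]), 'gripper_width': 3.266316165270765e-05}
shift [-0.9   -0.476  0.21 ] turn [-0.0014  0.0001 -0.0042]
```

Emit:
move_arm --pt "0 -0.9 -0.476 0 0 0 -0.004" --pt "0 -0.9 -0.476 0 0 0 -0.004" --pt "0 -0.9 -0.476 0 0 0 -0.004" --pt "0 -0.9 -0.476 0 0 0 -0.004" --pt "0 -0.9 -0.476 0.2 0 0 -0.004" --pt "0 -0.9 -0.476 0.3 0 0 -0.004" --pt "0 -0.9 -0.476 0.4 0 0 -0.004" --pt "0 -0.9 -0.476 0.5 0 0 -0.004" --pt "0 -0.9 -0.476 0.58 0 0 -0.004" --pt "0 -0.9 -0.476 0.66 0 0 -0.004" --pt "0 -0.9 -0.476 0.69 0 0 -0.004" --pt "0 -0.9 -0.476 0.7 0 0 -0.004"

```text
t: 2.9
tool_pos: [0.6268, 0.0777, 0.1409]
ee_rot: [-179.7, -0.0, 165.3]
contact_force: [-0.8, -0.8, 2.8]
gripper_width: -0.0002
```

Emit:
move_arm --pt "0 0 0 0.02 0 0 0" --pt "0 0 0 0.03 0 0 0" --pt "0 0 0 0.04 0 0 0" --pt "0 0 0 0.04 0 0 0" --pt "0 0 0 0.04 0 0 0"

```text
t: 3.4
tool_pos: [0.6268, 0.0778, 0.1362]
ee_rot: [-179.8, -0.0, 165.3]
contact_force: [0.4, -1.2, 1.5]
gripper_width: -0.0001
```

Emit:
move_arm --pt "0 0 0 0.02 0 0 0" --pt "0 0 0 0.04 0 0 0" --pt "0 0 0 0.05 0 0 0" --pt "0 0 0 0.05 0 0 0"

```text
t: 3.8
tool_pos: [0.6267, 0.0778, 0.1298]
ee_rot: [-179.7, -0.0, 165.4]
contact_force: [0.0, 0.2, -0.0]
gripper_width: 0.0002
```

```bash
python3 - <<'E'
from h import *
snap('side','s1');crop('s1',190,90,330,240,4,'c3')
E
```

```text
(no output)
```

View pics/c3.png

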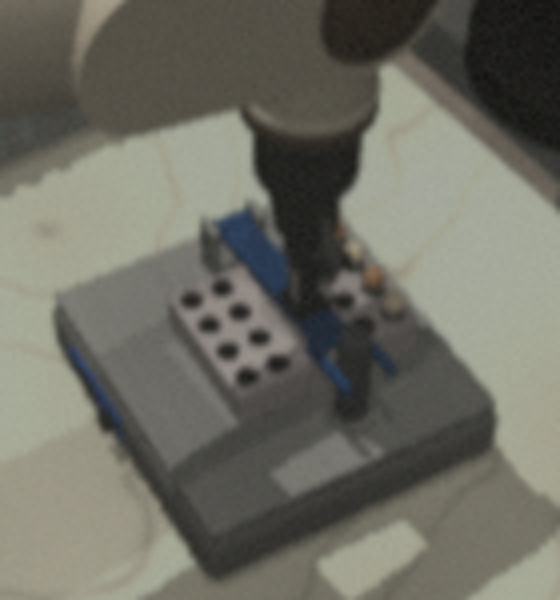

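The bar is nearly down, with the fingers on the pad. I'll measure its angle from the depth of the blue pixels.

```bash
cat >> h.py <<'E'
def bar(save,cam='side'):
    f=np.load('/tmp/'+save+'.npz');p=f['p'].astype(int);d=f['d']
    m=(p[...,2]>p[...,0]+30)&(d>0); v,u=np.nonzero(m)
    c=ctrl.calibration(cam);V=np.linalg.inv(np.array(c['view']))
    D=d[v,u];P=np.c_[(u-c['cx'])/c['fx']*D,(v-c['cy'])/c['fy']*D,D]@V[:3,:3].T+V[:3,3]
    y=np.radians(-5);q=P[:,:2]-[.6084,.0946];L=np.c_[q@[np.cos(y),np.sin(y)],q@[-np.sin(y),np.cos(y)],P[:,2]]
    k=(L[:,2]>.09)&(abs(L[:,0]-.02)<.03)&(abs(L[:,1])<.13);L=L[k]
    for a in np.arange(-.14,.12,.02):
        s=L[(L[:,1]>=a)&(L[:,1]<a+.02)]
        if len(s):print(round(a+.01,3),len(s),np.round(np.percentile(s[:,2],[10,50,90]),4))
E
python3 - <<'E'
from h import *
bar('s1')
E
```

```text
-0.11 9 [0.136  0.1389 0.1425]
-0.09 7 [0.136  0.139  0.1408]
0.01 17 [0.1238 0.1265 0.1287]
0.03 32 [0.1217 0.1238 0.1264]
0.05 37 [0.1189 0.1216 0.1235]
0.07 32 [0.117  0.1189 0.1209]
0.09 28 [0.115  0.1185 0.1217]
```

```bash
python3 - <<'E'
from h import *
for z in(.105,.111,.12,.13,.135):
  u,v=pix('side',[.6267,.0778,z]);print(z,(u-190)*4,(v-90)*4)
print(ctrl.get_state()['contact_force'],ctrl.get_state()['tool_pos'])
snap('top','t1');bar('t1','top')
crop('s1',245,140,295,190,12,'c4')
E
```

```text
0.105 299.8392468958225 317.1349907698509
0.111 299.98265636307656 311.99686172181885
0.12 300.19973694752593 304.2192158098777
0.13 300.4437475216703 295.47671196377144
0.135 300.56687836186666 291.06513329441646
[ 0.77719176  0.08427228 -0.33527351] [0.62669502 0.07781626 0.12988986]
-0.11 2 [0.1376 0.138  0.1384]
0.03 10 [0.1206 0.1233 0.1255]
0.05 41 [0.118  0.1198 0.123 ]
0.07 36 [0.1153 0.1186 0.1205]
```

View pics/c4.png

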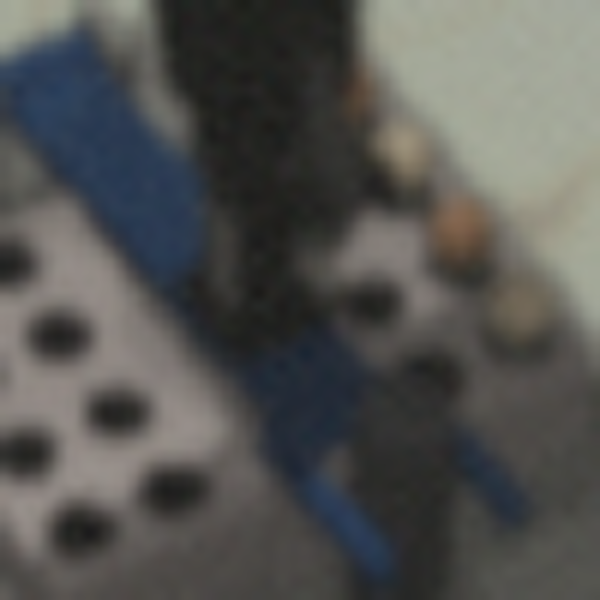

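Emit:
move_arm --pt "0 0 0 0.03 0 0 0" --pt "0 0 0 0.05 0 0 0" --pt "0 0 0 0.05 0 0 0"

```text
t: 4.2
tool_pos: [0.6265, 0.0778, 0.1234]
ee_rot: [-179.8, -0.1, 165.3]
contact_force: [-0.3, 0.4, -1.2]
gripper_width: 0.0
```

```bash
python3 - <<'E'
from h import *
print(ctrl.get_state()['contact_force'],ctrl.get_state()['tool_pos'])
snap('side','s2');bar('s2')
E
```

```text
[-0.2979091   0.44513382 -1.24597191] [0.62654187 0.07782653 0.12342632]
-0.11 9 [0.1272 0.1281 0.1289]
-0.09 9 [0.1249 0.1271 0.1289]
0.01 17 [0.1198 0.1221 0.1239]
0.03 33 [0.1173 0.12   0.1219]
0.05 37 [0.1166 0.1183 0.121 ]
0.07 32 [0.1137 0.1175 0.1198]
0.09 29 [0.1149 0.1178 0.1213]
```

Emit:
move_arm --pt "0 0 0 0.02 0 0 0" --pt "0 0 0 0.04 0 0 0" --pt "0 0 0 0.05 0 0 0" --pt "0 0 0 0.05 0 0 0"

```text
t: 4.65
tool_pos: [0.6264, 0.0779, 0.1173]
ee_rot: [-179.8, -0.1, 165.4]
contact_force: [0.7, -0.7, 0.3]
gripper_width: -0.0
```

```bash
python3 - <<'E'
from h import *
print(ctrl.get_state()['contact_force'],ctrl.get_state()['tool_pos'])
snap('side','s3');bar('s3')
E
```

```text
[ 0.72551993 -0.71439748  0.27351865] [0.62641039 0.07790834 0.11731091]
-0.11 9 [0.1146 0.1161 0.1182]
-0.09 11 [0.1152 0.1168 0.1189]
-0.01 1 [0.1173 0.1173 0.1173]
0.01 22 [0.1156 0.1167 0.1194]
0.03 32 [0.1144 0.117  0.12  ]
0.05 33 [0.1146 0.1163 0.1181]
0.07 33 [0.1142 0.1167 0.1189]
0.09 30 [0.1141 0.1162 0.1211]
```

Emit:
move_arm --pt "0 0 0 0.015 0 0 0" --pt "0 0 0 0.02 0 0 0" --pt "0 0 0 0.02 0 0 0"

```text
t: 5.0
tool_pos: [0.6265, 0.078, 0.116]
ee_rot: [-179.8, -0.0, 165.4]
contact_force: [-4.5, -0.4, 11.8]
gripper_width: 0.0003
```

Emit:
move_arm --pt "0 0 0 -0.3 0 0 0" --pt "0 0 0 -0.6 0 0 0" --pt "0 0 0 -0.9 0 0 0" --pt "0 0 0 -0.95 0 0 0"

```text
t: 5.4
tool_pos: [0.6278, 0.0785, 0.2347]
ee_rot: [-179.9, 0.3, 165.4]
contact_force: [0.9, 0.0, 0.3]
gripper_width: 0.0001
```

```bash
python3 - <<'E'
from h import *
s=ctrl.get_state();print(s['contact_force'],s['tool_pos'])
snap('side','s4');bar('s4')
t=s['tool_pos']
for dz in(.054,0,-.019):
  u,v=pix('side',t+[0,0,dz]);print(dz,(u-190)*4,(v-60)*4)
crop('s4',190,60,330,200,4,'c5')
print(pix('top',[.620,.003,.16]))
E
```

```text
[0.85223233 0.04530611 0.29363083] [0.62778442 0.07853158 0.23466833]
-0.11 2 [0.1147 0.1154 0.1161]
-0.07 1 [0.1185 0.1185 0.1185]
-0.05 34 [0.1134 0.1157 0.1188]
-0.03 2 [0.115  0.1152 0.1155]
0.01 35 [0.1135 0.1162 0.1179]
0.03 32 [0.1129 0.116  0.1181]
0.05 35 [0.1138 0.1158 0.1177]
0.07 37 [0.1134 0.1153 0.1178]
0.09 30 [0.1125 0.1174 0.1209]
0.054 305.4209249676053 259.6520219205386
0 303.82919561917697 315.8855744996729
-0.019 303.2955834392394 334.7373401010444
(np.float64(263.3713632631147), np.float64(171.88521350874208))
```

View pics/c5.png

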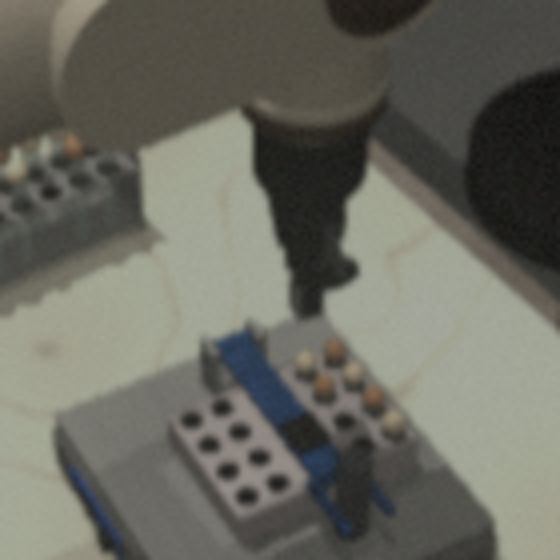

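The bar is level and down: its top measures 0.115–0.116 m along its whole length, and 12 N met it at the stop. With the fingers shut, the tips sit about at TCP height, not 19 mm ahead. I'll check this by touching the bench near the clip.

Emit:
move_arm --pt "0 -0.07 -0.87 0 0 0 0" --pt "0 -0.07 -0.87 0 0 0 0" --pt "0 -0.07 -0.87 0 0 0 0" --pt "0 -0.07 -0.87 0 0 0 0"

```text
t: 5.85
tool_pos: [0.6089, -0.0257, 0.2325]
ee_rot: [-179.9, 0.1, 165.2]
contact_force: [0.3, 1.0, -0.9]
gripper_width: 0.0002
```

Emit:
move_arm --pt "0 -0.07 -0.87 0 0 0 0" --pt "0 -0.07 -0.87 0 0 0 0" --pt "0 -0.07 -0.87 0 0 0 0" --pt "0 -0.07 -0.87 0 0 0 0"

```text
t: 6.25
tool_pos: [0.5904, -0.1289, 0.232]
ee_rot: [-179.9, 0.1, 165.2]
contact_force: [0.1, -0.1, 0.0]
gripper_width: 0.0002
```

Emit:
move_arm --pt "0 -0.07 -0.87 0 0 0 0" --pt "0 -0.07 -0.87 0.3 0 0 0" --pt "0 -0.07 -0.87 0.6 0 0 0" --pt "0 -0.07 -0.87 0.7 0 0 0"

```text
t: 6.65
tool_pos: [0.5706, -0.2312, 0.1434]
ee_rot: [-180.0, -0.3, 165.1]
contact_force: [-1.5, 1.9, -0.1]
gripper_width: 0.0002
```

```bash
python3 - <<'E'
from h import *
s=ctrl.get_state();print(s['contact_force'],s['tool_pos'],s['ee_rot'])
plan([.556,-.333,.05],[180,0,156])
print('jar',world('top',350,120,z=.1),'marker',world('top',373,164,z=.01),world('top',418,164,z=.01))
E
```

```text
[-1.49667645  1.92866073 -0.0628105 ] [ 0.57056601 -0.2311526   0.14337387] [-179.97752285   -0.26716657  165.14344527]
shift [-0.104 -0.851  0.778] turn [-0.0002 -0.0015  0.0508]
jar [ 0.77433315 -0.25186375  0.1       ] marker [ 0.66200723 -0.34234772  0.01      ] [ 0.65837635 -0.48209367  0.01      ]
```

Emit:
move_arm --pt "0 -0.104 -0.851 0.2 0 0 0.051" --pt "0 -0.104 -0.851 0.5 0 0 0.051" --pt "0 -0.104 -0.851 0.85 0 0 0.051" --pt "0 -0.104 -0.851 0.94 0 0 0.051" --pt "0 -0.104 -0.851 0.94 0 0 0.051"

```text
t: 7.15
tool_pos: [0.5556, -0.3305, 0.0276]
ee_rot: [180.0, -0.6, 156.0]
contact_force: [0.0, 0.4, 0.7]
gripper_width: -0.0001
```

Emit:
move_arm --pt "0 0 0 0.04 0 0 0" --pt "0 0 0 0.07 0 0 0" --pt "0 0 0 0.09 0 0 0" --pt "0 0 0 0.09 0 0 0"

```text
t: 7.55
tool_pos: [0.556, -0.3302, 0.0175]
ee_rot: [180.0, -0.5, 156.0]
contact_force: [0.6, -0.3, -0.2]
gripper_width: 0.0
```

Emit:
move_arm --pt "0 0 0 0.03 0 0 0" --pt "0 0 0 0.05 0 0 0" --pt "0 0 0 0.05 0 0 0"

```text
t: 7.85
tool_pos: [0.5558, -0.3301, 0.0112]
ee_rot: [180.0, -0.5, 156.0]
contact_force: [0.4, -0.1, 0.6]
gripper_width: 0.0002
```

Emit:
move_arm --pt "0 0 0 0.03 0 0 0" --pt "0 0 0 0.05 0 0 0" --pt "0 0 0 0.05 0 0 0"

```text
t: 8.15
tool_pos: [0.5556, -0.3299, 0.0047]
ee_rot: [180.0, -0.6, 156.0]
contact_force: [-0.9, 0.3, -1.0]
gripper_width: 0.0001
```

Emit:
move_arm --pt "0 0 0 0.02 0 0 0" --pt "0 0 0 0.03 0 0 0" --pt "0 0 0 0.03 0 0 0"

```text
t: 8.45
tool_pos: [0.5554, -0.3299, 0.0008]
ee_rot: [180.0, -0.6, 156.0]
contact_force: [-0.7, -0.8, -0.1]
gripper_width: -0.0001
```

Emit:
move_arm --pt "0 0 0 0.02 0 0 0" --pt "0 0 0 0.04 0 0 0" --pt "0 0 0 0.04 0 0 0"

```text
t: 8.75
tool_pos: [0.5552, -0.3297, -0.0044]
ee_rot: [179.9, -0.6, 156.0]
contact_force: [0.4, -0.3, -0.6]
gripper_width: 0.0
```

Emit:
move_arm --pt "0 0 0 0.02 0 0 0" --pt "0 0 0 0.03 0 0 0"

```text
t: 8.95
tool_pos: [0.5555, -0.3299, -0.0051]
ee_rot: [180.0, -0.5, 156.1]
contact_force: [-20.2, 12.8, 53.6]
gripper_width: -0.0001
```

```bash
python3 - <<'E'
from h import *
s=ctrl.get_state();print(s['contact_force'],s['tool_pos'])
snap('side','s5');t=s['tool_pos']
u,v=pix('side',t);print((u-250)*6,(v-200)*6,pix('side',[.5123,-.3141,.01]))
crop('s5',250,200,370,320,6,'c6')
E
```

```text
[-20.1580713   12.75740203  53.61099547] [ 0.5554595  -0.32991465 -0.00509555]
477.5886795713552 595.2398350142038 (np.float64(314.3273868660996), np.float64(300.93579444813633))
```

View pics/c6.png

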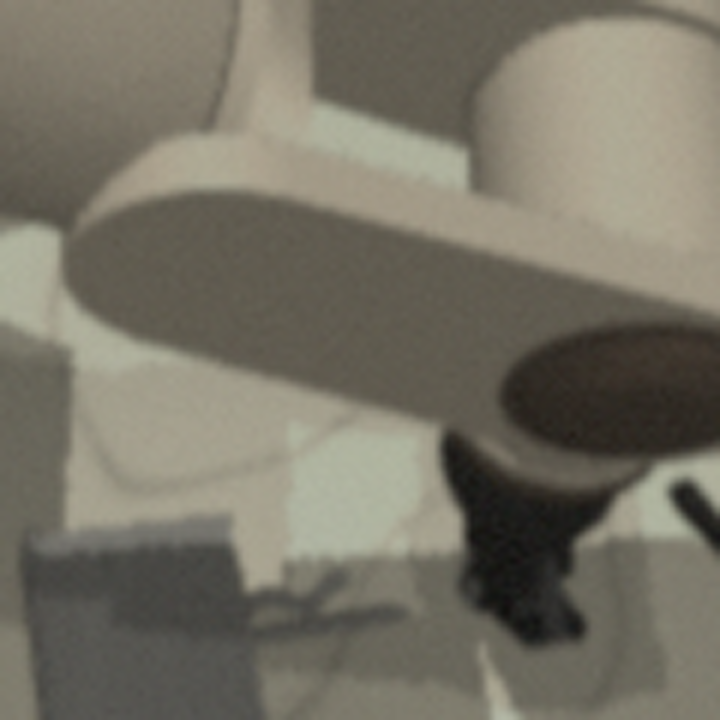

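The bench was touched at a reported z of -0.0045, so heights are about 23 mm off. In the side view the gripper also seems to stand to the right of the reported TCP. I'll check this with depth.

```bash
cat >> h.py <<'E'
def pts(save,cam,u0,v0,u1,v1,dark=60):
    f=np.load('/tmp/'+save+'.npz');p=f['p'].astype(int);d=f['d']
    m=np.zeros(d.shape,bool);m[v0:v1,u0:u1]=1;m&=(p.max(2)<dark)&(d>0);v,u=np.nonzero(m)
    c=ctrl.calibration(cam);V=np.linalg.inv(np.array(c['view']));D=d[v,u]
    return np.c_[(u-c['cx'])/c['fx']*D,(v-c['cy'])/c['fy']*D,D]@V[:3,:3].T+V[:3,3]
def sl(P,zs):
    for a,b in zip(zs[:-1],zs[1:]):
        s=P[(P[:,2]>=a)&(P[:,2]<b)]
        if len(s)>2:print(round(a,3),len(s),'lo',np.round(np.percentile(s,5,0),3),'med',np.round(np.median(s,0),3),'hi',np.round(np.percentile(s,95,0),3))
E
python3 - <<'E'
from h import *
s=ctrl.get_state();print(s['joints'],s['tool_pos'])
print('s4 reported .6278 .0785 .2347');sl(pts('s4','side',245,85,290,140),np.arange(.2,.42,.02))
print('s5');sl(pts('s5','side',322,270,362,308),np.arange(-.02,.2,.02))
E
```

```text
[ -37.48125804   26.7769843    86.8339408    -0.11650125   66.92740701
 -103.48312657] [ 0.55540035 -0.32987691 -0.00504729]
s4 reported .6278 .0785 .2347
0.24 15 lo [0.619 0.065 0.248] med [0.623 0.067 0.254] hi [0.628 0.074 0.259]
0.26 15 lo [0.618 0.065 0.262] med [0.62  0.066 0.267] hi [0.628 0.075 0.272]
0.28 31 lo [0.608 0.049 0.286] med [0.615 0.069 0.292] hi [0.626 0.089 0.298]
0.3 58 lo [0.606 0.033 0.302] med [0.613 0.066 0.31 ] hi [0.626 0.097 0.318]
0.32 111 lo [0.603 0.02  0.322] med [0.612 0.04  0.332] hi [0.619 0.091 0.339]
0.34 86 lo [0.607 0.038 0.34 ] med [0.612 0.045 0.348] hi [0.623 0.076 0.358]
0.36 97 lo [0.592 0.041 0.362] med [0.611 0.046 0.374] hi [0.63  0.075 0.379]
0.38 163 lo [0.591 0.041 0.381] med [0.606 0.049 0.39 ] hi [0.644 0.079 0.398]
s5
0.0 11 lo [ 0.544 -0.338  0.013] med [ 0.546 -0.331  0.016] hi [ 0.547 -0.324  0.02 ]
0.02 11 lo [ 0.543 -0.338  0.026] med [ 0.545 -0.332  0.031] hi [ 0.548 -0.324  0.039]
0.04 44 lo [ 0.533 -0.354  0.047] med [ 0.544 -0.347  0.055] hi [ 0.551 -0.321  0.059]
0.06 33 lo [ 0.528 -0.365  0.061] med [ 0.536 -0.342  0.069] hi [ 0.546 -0.321  0.078]
0.08 98 lo [ 0.523 -0.386  0.083] med [ 0.534 -0.375  0.093] hi [ 0.542 -0.339  0.098]
0.1 59 lo [ 0.532 -0.372  0.101] med [ 0.536 -0.364  0.108] hi [ 0.546 -0.34   0.118]
0.12 54 lo [ 0.521 -0.367  0.122] med [ 0.533 -0.359  0.133] hi [ 0.549 -0.332  0.14 ]
0.14 107 lo [ 0.52  -0.367  0.142] med [ 0.525 -0.35   0.15 ] hi [ 0.553 -0.318  0.159]
0.16 42 lo [ 0.52  -0.365  0.161] med [ 0.525 -0.35   0.164] hi [ 0.545 -0.325  0.17 ]
```

The lateral position agrees: fingertip surface at (0.546,-0.331), with the finger centre about (0.555,-0.330). Only the tip height is off, about 4.5 mm above the reported TCP when shut. I'll use that and grasp the leg at x≈52 mm.

Emit:
move_arm --pt "0 0 0 -0.2 0 0 0" --pt "25 0 0 -0.4 0 0 0" --pt "25 0 0 -0.4 0 0 0" --pt "25 0 0 -0.4 0 0 0"

```text
t: 9.4
tool_pos: [0.556, -0.3302, 0.0433]
ee_rot: [180.0, -0.5, 156.0]
contact_force: [0.3, 0.4, -1.1]
gripper_width: 0.0214
```

```bash
python3 - <<'E'
from h import *
s=ctrl.get_state();print(s['contact_force'],s['tool_pos'],s['ee_rot'],s['gripper_width'])
plan([.5123,-.3141,.02],[180,0,156])
E
```

```text
[ 0.260328    0.43396967 -1.09872232] [ 0.55600818 -0.33021011  0.043324  ] [179.99112113  -0.49058353 156.04944284] 0.021384694999804905
shift [ 0.386 -0.025  0.198] turn [ 0.     -0.0027  0.0003]
```

Emit:
move_arm --pt "25 0.386 -0.025 0 0 -0.003 0" --pt "25 0.386 -0.025 0 0 -0.003 0" --pt "25 0.386 -0.025 0.1 0 -0.003 0" --pt "25 0.386 -0.025 0.2 0 -0.003 0" --pt "25 0.386 -0.025 0.28 0 -0.003 0" --pt "25 0.386 -0.025 0.33 0 -0.003 0" --pt "25 0.386 -0.025 0.35 0 -0.003 0" --pt "25 0.386 -0.025 0.35 0 -0.003 0"

```text
t: 10.2
tool_pos: [0.5122, -0.314, 0.0012]
ee_rot: [180.0, 0.0, 156.1]
contact_force: [-0.6, -0.6, 0.0]
gripper_width: 0.0212
```

Emit:
move_arm --pt "0 0 0 0 0 0 0" --pt "0 0 0 0 0 0 0" --pt "0 0 0 0 0 0 0" --pt "0 0 0 0 0 0 0" --grip_force 40

```text
t: 10.6
tool_pos: [0.5124, -0.3141, 0.0016]
ee_rot: [180.0, 0.1, 156.1]
contact_force: [1.5, -0.7, 0.5]
gripper_width: 0.0054
```

Emit:
move_arm --pt "0 -0.05 0 0 0 0 0" --pt "0 -0.1 0 0 0 0 0" --pt "0 -0.16 0 0 0 0 0" --pt "0 -0.22 0 0 0 0 0" --grip_force 60

```text
t: 11.0
tool_pos: [0.5371, -0.3251, 0.0015]
ee_rot: [180.0, 0.0, 156.1]
contact_force: [-1.0, 1.0, -0.9]
gripper_width: 0.0041
```

Width fell from 5.4 to 4.1 mm, so the pads are slipping on the tapered tip. I'll open, back off and look.

Emit:
move_arm --pt "25 0 0 0 0 0 0" --pt "25 0 0 0 0 0 0" --pt "25 0 0 -0.3 0 0 0" --pt "25 0 -0.0 -0.6 0 0 0" --pt "25 -0.3 0 -0.6 0 0 0" --pt "25 -0.5 0 -0.6 0 0 0"

```text
t: 11.6
tool_pos: [0.5934, -0.3503, 0.0756]
ee_rot: [-180.0, 0.2, 156.0]
contact_force: [-0.9, -0.8, -0.3]
gripper_width: 0.0215
```

```bash
python3 - <<'E'
from h import *
snap('side','s6');crop('s6',250,265,350,340,8,'c7')
s=ctrl.get_state();print(s['tool_pos'],s['ee_rot'])
E
```

```text
[ 0.59529549 -0.35106419  0.07436416] [-179.98744007    0.22157902  156.05018628]
```

View pics/c7.png

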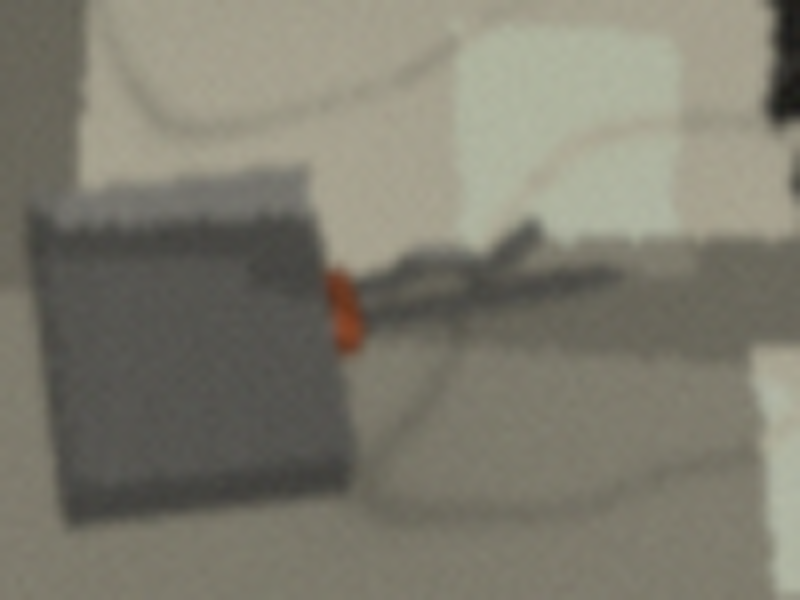

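The clip has moved out: orange handle front at crop (350,310), leg tip at (620,271), bow end at (537,230).

```bash
python3 - <<'E'
from h import *
f=lambda x,y:world('side',250+(x+.5)/8-.5,265+(y+.5)/8-.5,z=.01)
tip=f(620,271);b=f(368,318);be=f(537,230)
d=tip-b;L=np.linalg.norm(d);d/=L;print(tip,b,L,np.degrees(np.arctan2(d[1],d[0])))
o=b+.03*d;e=be-o;print('origin',o,'from tip',tip-.06*d,'bowend local',e@d,e[1]*d[0]-e[0]*d[1])
for X in(.046,.048): g=o+X*d;print(g);plan([g[0],g[1],.0],[180,0,180+np.degrees(np.arctan2(d[1],d[0]))])
E
```

```text
[ 0.54515712 -0.32819915  0.01      ] [ 0.46488428 -0.29285474  0.01      ] 0.08770950751690026 -23.764063265571664
origin [ 0.49234066 -0.30494388  0.01      ] from tip [ 0.49024437 -0.30402087  0.01      ] bowend local 0.03431092062845389 0.019549083255641066
[ 0.53444044 -0.32348056  0.01      ]
shift [0.559 0.004 0.618] turn [-0.0001  0.0012 -0.001 ]
[ 0.53627086 -0.3242865   0.01      ]
shift [0.542 0.004 0.618] turn [-0.0001  0.0012 -0.001 ]
```

Emit:
move_arm --pt "20 0.3 0 0 0 0 0" --pt "20 0.555 0.004 0.2 0 0 0" --pt "20 0.555 0.004 0.4 0 0 0" --pt "20 0.555 0.004 0.5 0 0 0" --pt "20 0.555 0.004 0.58 0 0 0" --pt "20 0.555 0.004 0.61 0 0 0" --pt "20 0.555 0.004 0.61 0 0 0"

```text
t: 12.35
tool_pos: [0.5352, -0.3239, 0.0008]
ee_rot: [-180.0, 0.2, 156.1]
contact_force: [0.3, 0.7, -0.7]
gripper_width: 0.0169
```

Emit:
move_arm --pt "0 0 0 0 0 0 0" --pt "0 0 0 0 0 0 0" --pt "0 0 0 0 0 0 0" --pt "0 0 0 0 0 0 0" --grip_force 40

```text
t: 12.75
tool_pos: [0.5354, -0.324, 0.0012]
ee_rot: [-180.0, 0.3, 156.1]
contact_force: [0.5, -0.1, 1.3]
gripper_width: 0.0055
```

Emit:
move_arm --pt "0 -0.06 0 0 0 0 0" --pt "0 -0.12 0 0 0 0 0" --pt "0 -0.2 0 0 0 0 0" --pt "0 -0.28 0 0 0 0 0" --pt "0 -0.36 0 0 0 0 0" --pt "0 -0.44 0 0 0 0 0" --pt "0 -0.52 0 0 0 0 0" --pt "0 -0.6 0 0 0 0 0" --pt "0 -0.63 0 0 0 0 0" --pt "0 -0.63 0 0 0 0 0"

```text
t: 13.75
tool_pos: [0.605, -0.3549, 0.0014]
ee_rot: [-180.0, 0.3, 156.1]
contact_force: [0.5, -0.4, -0.6]
gripper_width: 0.0056
```

Emit:
move_arm --pt "25 0 0 0 0 0 0" --pt "25 0 0 0 0 0 0" --pt "25 0 0 -0.3 0 0 0" --pt "25 0 0 -0.6 0 0 0" --pt "60 -0.4 0 -0.8 0 0 0" --pt "60 -0.6 0 -0.8 0 0 0"

```text
t: 14.35
tool_pos: [0.6724, -0.385, 0.1027]
ee_rot: [-179.9, 0.6, 156.1]
contact_force: [0.8, -0.6, 0.0]
gripper_width: 0.0495
```

```bash
python3 - <<'E'
from h import *
p,d=snap('side','s7');pt,_=snap('top','t7')
for n,q in(('side',p),('top',pt)):
  q=q.astype(int);m=((q[...,0]>q[...,2]+60)&(q[...,0]>1.6*q[...,1])).astype(np.uint8);k,l,st,c=cv2.connectedComponentsWithStats(m)
  print(n,[(st[i].tolist(),c[i].tolist()) for i in range(1,k) if st[i][4]>8])
u,v=pix('side',[.545,-.32,.01]);u=int(u);v=int(v);print(u,v)
crop('s7',u-50,v-37,u+50,v+38,8,'c8')
s=ctrl.get_state();print(s['tool_pos'],s['ee_rot'])
E
```

```text
side [([306, 295, 17, 11, 142], [313.5633802816901, 299.71830985915494])]
top [([361, 206, 11, 14, 83], [365.67469879518075, 213.18072289156626])]
325 296
[ 0.67248935 -0.3848561   0.09827492] [-179.96221651    0.39127054  156.07482075]
```

View pics/c8.png

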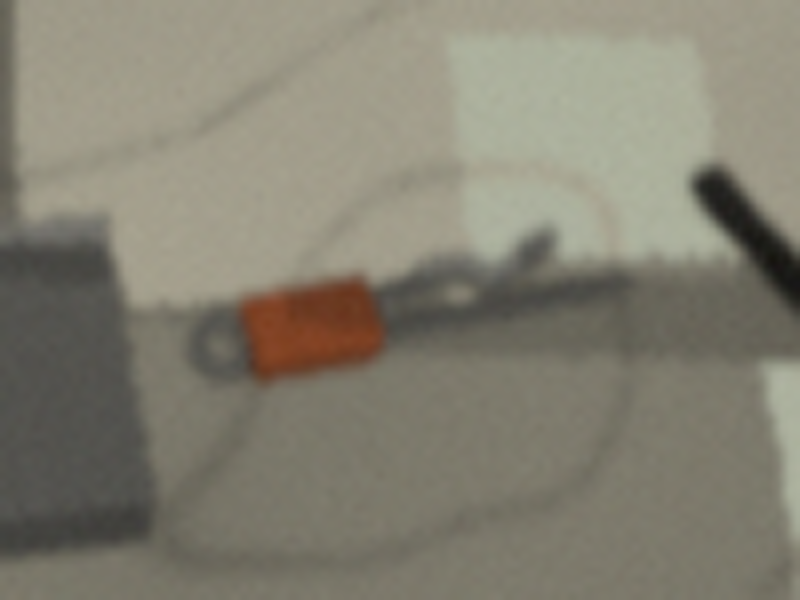

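The clip is clear of the holder: handle at crop (315,328), leg from (387,325) to tip (628,281).

```bash
python3 - <<'E'
from h import *
f=lambda x,y:world('side',275+(x+.5)/8-.5,259+(y+.5)/8-.5,z=.01)
tip=f(628,281);b=f(387,323);d=tip-b;L=np.linalg.norm(d);d/=L;n=np.array([-d[1],d[0],0])
print('len',L,'yaw',np.degrees(np.arctan2(d[1],d[0])))
o=(b+.03*d+tip-.06*d)/2;h=o-.0525*d+.005*n
print('origin',o,'handle from leg',h,'side',world('side',313.56,299.72,z=.012),'top',world('top',365.67,213.18,z=.018))
y=156.5
plan([h[0],h[1],.09],[180,0,y])
E
```

```text
len 0.08490515839391005 yaw -24.44817810292356
origin [ 0.56005203 -0.3343079   0.01      ] handle from leg [ 0.51432874 -0.30802804  0.01      ] side [ 0.51207181 -0.31081124  0.012     ] top [ 0.51036615 -0.30784434  0.018     ]
shift [1.465 0.051 0.059] turn [-0.0002  0.0022 -0.0024]
```

Emit:
move_arm --pt "60 0.4 0 0 0 0 0" --pt "60 0.8 0.02 0 0 0 0" --pt "60 0.8 0.02 0 0 0 0" --pt "60 0.8 0.02 0 0 0 0"

```text
t: 14.85
tool_pos: [0.5847, -0.3432, 0.0981]
ee_rot: [-180.0, 0.4, 156.1]
contact_force: [1.8, -0.1, 1.6]
gripper_width: 0.051
```

```bash
python3 - <<'E'
from h import *
s=ctrl.get_state();print(s['tool_pos'],s['ee_rot'])
plan([.5125,-.309,.0],[180,0,156])
E
```

```text
[ 0.58465644 -0.34320563  0.09806214] [-179.96215833    0.3966001   156.05875777]
shift [0.671 0.017 0.813] turn [-0.0002  0.0022  0.0003]
```

Emit:
move_arm --pt "60 0.4 0.017 0 0 0.002 0" --pt "60 0.671 0.017 0.1 0 0.002 0" --pt "60 0.671 0.017 0.3 0 0.002 0" --pt "60 0.671 0.017 0.55 0 0.002 0" --pt "60 0.671 0.017 0.7 0 0.002 0" --pt "60 0.671 0.017 0.77 0 0.002 0" --pt "60 0.671 0.017 0.79 0 0.002 0" --pt "60 0.671 0.017 0.79 0 0.002 0"

```text
t: 15.65
tool_pos: [0.5131, -0.3094, 0.0033]
ee_rot: [-179.9, 0.1, 156.1]
contact_force: [0.3, -0.5, -0.3]
gripper_width: 0.0512
```

Emit:
move_arm --pt "0 0 0 0 0 0 0" --pt "0 0 0 0 0 0 0" --pt "0 0 0 0 0 0 0" --pt "0 0 0 0 0 0 0" --pt "0 0 0 0 0 0 0" --grip_force 80

```text
t: 16.15
tool_pos: [0.5137, -0.3099, 0.0047]
ee_rot: [-179.9, 0.2, 156.1]
contact_force: [-0.6, 2.2, 8.0]
gripper_width: 0.0236
```

The handle is gripped: 23.6 mm reads low by 2.4 mm, the same as on the leg. Now I'll lift.

Emit:
move_arm --pt "0 0 0 -0.2 0 0 0" --pt "0 0 0 -0.5 0 0 0" --pt "0 0 0 -0.9 0 0 0" --pt "0 0 0 -1 0 0 0" --pt "0 0 0 -1 0 0 0"

```text
t: 16.65
tool_pos: [0.5142, -0.3102, 0.1273]
ee_rot: [-179.9, 0.5, 156.1]
contact_force: [-0.5, -0.9, -0.8]
gripper_width: 0.0234
```

Emit:
move_arm --pt "0 0 0 -0.3 0 0 -0.05" --pt "0 0 0 -0.6 0 0 -0.1" --pt "0 0 0 -0.6 0 0 -0.105" --pt "0 0 0 -0.6 0 0 -0.105"

```text
t: 17.05
tool_pos: [0.5136, -0.3097, 0.198]
ee_rot: [-179.7, 0.3, 175.0]
contact_force: [-0.3, -0.3, -3.1]
gripper_width: 0.0236
```

```bash
python3 - <<'E'
from h import *
s=ctrl.get_state();print(s['tool_pos'],s['ee_rot'],s['gripper_width'])
plan([.4835,.02,.165],[180,0,175])
E
```

```text
[ 0.51361537 -0.30968882  0.19797303] [-179.74357841    0.33711864  174.95495237] 0.023632813864669353
shift [0.493 2.716 0.26 ] turn [-0.0014  0.0019 -0.0003]
```

Emit:
move_arm --pt "0 0.3 0.3 0 0 0 0" --pt "0 0.49 0.7 0 0 0 0" --pt "0 0.49 0.95 0 0 0 0" --pt "0 0.49 0.95 0 0 0 0"

```text
t: 17.45
tool_pos: [0.4641, -0.1874, 0.1953]
ee_rot: [-179.9, 0.2, 175.0]
contact_force: [-0.3, -0.9, -1.7]
gripper_width: 0.0234
```

Emit:
move_arm --pt "0 0 0.4 0 0 0 0" --pt "0 0 0.8 0 0 0 0" --pt "0 0 0.95 0 0 0 0" --pt "0 0 0.95 0 0 0 0"

```text
t: 17.85
tool_pos: [0.4738, -0.0718, 0.1931]
ee_rot: [-179.9, 0.1, 175.0]
contact_force: [-0.6, -0.5, -1.8]
gripper_width: 0.0232
```

```bash
python3 - <<'E'
from h import *
s=ctrl.get_state();print(s['tool_pos'],s['ee_rot'],s['gripper_width'])
plan([.4835,.02,.1315],[180,0,175])
E
```

```text
[ 0.47378447 -0.07178887  0.19312147] [-1.79904881e+02  7.58183471e-02  1.75013899e+02] 0.023245838081538597
shift [-0.013  0.77   0.512] turn [-0.0005  0.0004  0.0001]
```

Emit:
move_arm --pt "0 0 0.3 0.1 0 0 0" --pt "0 -0.013 0.6 0.3 0 0 0" --pt "0 -0.013 0.77 0.45 0 0 0" --pt "0 -0.013 0.77 0.512 0 0 0" --pt "0 -0.013 0.77 0.512 0 0 0" --pt "0 -0.013 0.77 0.512 0 0 0"

```text
t: 18.45
tool_pos: [0.4835, 0.019, 0.1313]
ee_rot: [-179.9, 0.0, 174.9]
contact_force: [-0.7, 0.1, -0.4]
gripper_width: 0.0236
```

```bash
python3 - <<'E'
from h import *
s=ctrl.get_state();print(s['tool_pos'],s['ee_rot'],s['gripper_width'])
snap('side','s8');snap('top','t8');bar('s8')
crop('t8',225,150,290,225,8,'a');crop('s8',210,150,310,225,8,'b')
a=cv2.imread('pics/a.png');b=cv2.imread('pics/b.png')
a=cv2.resize(a,None,fx=.58,fy=.58);b=cv2.resize(b,None,fx=.6,fy=.6)
print(a.shape,b.shape)
a=cv2.imread('pics/a.png')[:,:];b=cv2.imread('pics/b.png')
# top crop 304x..., stack
A=cv2.resize(np.load('/tmp/t8.npz')['p'][150:225,225:285,::-1],None,fx=6,fy=6,interpolation=cv2.INTER_CUBIC)
B=cv2.resize(np.load('/tmp/s8.npz')['p'][145:220,230:303,::-1],None,fx=6,fy=6,interpolation=cv2.INTER_CUBIC)
cv2.imwrite('pics/c9.png',np.hstack([A,B]))
for n,P in dict(hole=[.620,.003,.137],legtip=[.595,.005,.137],ori=[.535,.0105,.137],pintop=[.62,.003,.16]).items():
  u,v=pix('top',P);U,V=pix('side',P);print(n,(u-225)*6,(v-150)*6,'|',360+(U-230)*6,(V-145)*6)
E
```

```text
[0.48350716 0.01897627 0.13133041] [-1.79890998e+02  3.91747495e-02  1.74929671e+02] 0.023614697521914432
-0.11 12 [0.1124 0.1157 0.1174]
-0.09 10 [0.1101 0.1159 0.1175]
-0.07 19 [0.1132 0.1165 0.1186]
-0.05 35 [0.1133 0.116  0.118 ]
-0.03 5 [0.1134 0.1141 0.1164]
-0.01 3 [0.1192 0.1203 0.1208]
0.01 35 [0.1139 0.1162 0.1184]
0.03 41 [0.1134 0.1163 0.1181]
0.05 29 [0.113  0.1161 0.1185]
0.07 7 [0.1126 0.1146 0.1186]
(348, 302, 3) (360, 480, 3)
hole 228.53798774488416 140.17411889341628 | 648.6639798478177 203.08462509599667
legtip 225.7737700736012 195.24772794655246 | 604.9185740429151 222.938578415807
ori 217.51088299184437 328.6919884430058 | 496.7589466276958 270.70809822712573
pintop 230.22817957868813 131.3112810524525 | 650.714322707872 172.46125844793585
```

View pics/c9.png

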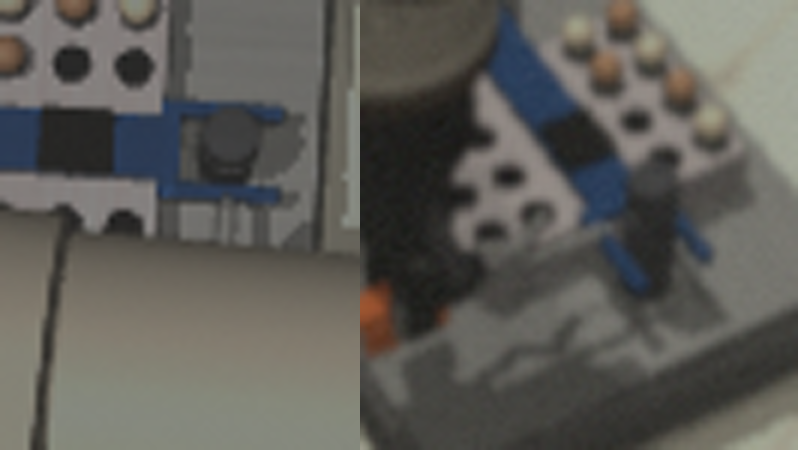

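The pin top sits at the predicted pixels in both views (top crop (232,133), side (655,175)). The leg tip in the top view, (228,197), is also where predicted. I'll check the leg's height and line with depth.

```bash
cat >> h.py <<'E'
def leg(save,cam):
    P=pts(save,cam,200,100,320,240,999);y=np.radians(-5);q=P[:,:2]-[.620,.003]
    L=np.c_[q@[np.cos(y),np.sin(y)],q@[-np.sin(y),np.cos(y)],P[:,2]]
    L=L[(L[:,0]>-.12)&(L[:,0]<-.01)&(abs(L[:,1])<.035)&(L[:,2]>.12)&(L[:,2]<.155)]
    for a in np.arange(-.12,-.01,.01):
        s=L[(L[:,0]>=a)&(L[:,0]<a+.01)];s=s[np.argsort(s[:,1])]
        if len(s):print(cam,round(a+.005,3),len(s),'y',np.round(np.percentile(s[:,1],[5,25,50,75,95]),4),'z',np.round(np.percentile(s[:,2],[10,50,90]),4))
E
python3 - <<'E'
from h import *
leg('s8','side');leg('t8','top')
E
```

```text
side -0.115 3 y [-0.0087 -0.0081 -0.0073 -0.0071 -0.0069] z [0.1303 0.1364 0.1383]
side -0.105 1 y [-0.0049 -0.0049 -0.0049 -0.0049 -0.0049] z [0.1388 0.1388 0.1388]
side -0.095 8 y [-0.005  -0.0037 -0.0022 -0.0008  0.0112] z [0.1374 0.1398 0.1416]
side -0.085 16 y [-0.0046 -0.0025  0.0023  0.0147  0.0176] z [0.1358 0.1397 0.1423]
side -0.075 20 y [-0.0051 -0.0008  0.0062  0.0103  0.016 ] z [0.1365 0.1398 0.1419]
side -0.065 17 y [-0.0044 -0.0023  0.0044  0.0108  0.0137] z [0.1364 0.1394 0.142 ]
side -0.055 21 y [-0.0042 -0.0023  0.0026  0.0154  0.0192] z [0.1375 0.1413 0.143 ]
side -0.045 9 y [-0.0039 -0.0036 -0.001   0.0015  0.0183] z [0.1369 0.1405 0.1418]
side -0.035 11 y [-0.0039 -0.0036 -0.002  -0.0009  0.0014] z [0.1375 0.1396 0.1433]
side -0.025 1 y [-0.0022 -0.0022 -0.0022 -0.0022 -0.0022] z [0.1403 0.1403 0.1403]
side -0.015 19 y [-0.0078 -0.003   0.0003  0.004   0.0066] z [0.1228 0.133  0.1495]
top -0.045 9 y [-0.0022 -0.002   0.0005  0.0031  0.0033] z [0.1385 0.1407 0.1413]
top -0.035 9 y [-0.0018 -0.0015  0.001   0.0035  0.0038] z [0.1369 0.1394 0.1407]
top -0.025 4 y [-0.0013 -0.0013  0.      0.0014  0.0014] z [0.1368 0.1386 0.14  ]
top -0.015 13 y [-0.0069 -0.0032  0.0017  0.0048  0.0077] z [0.1232 0.1314 0.1512]
```

The leg is centred on the hole within about 1 mm in both y and z, with its tip 25 mm before the pin axis. Inserting now.

Emit:
move_arm --pt "0 -0.04 0 0 0 0 0" --pt "0 -0.08 0 0 0 0 0" --pt "0 -0.12 0 0 0 0 0" --pt "0 -0.16 0 0 0 0 0" --pt "0 -0.2 0 0 0 0 0" --pt "0 -0.2 0 0 0 0 0" --grip_force 100

```text
t: 19.15
tool_pos: [0.5082, 0.0169, 0.1319]
ee_rot: [-179.9, 0.1, 174.9]
contact_force: [-0.3, -0.1, -1.9]
gripper_width: 0.0228
```

Emit:
move_arm --pt "0 -0.04 0 0 0 0 0" --pt "0 -0.08 0 0 0 0 0" --pt "0 -0.12 0 0 0 0 0" --pt "0 -0.15 0 0 0 0 0" --pt "0 -0.15 0 0 0 0 0"

```text
t: 19.65
tool_pos: [0.5265, 0.0152, 0.1318]
ee_rot: [-179.9, 0.1, 174.9]
contact_force: [-0.4, 0.2, -0.4]
gripper_width: 0.0229
```

Emit:
move_arm --pt "0 -0.04 0 0 0 0 0" --pt "0 -0.08 0 0 0 0 0" --pt "0 -0.12 0 0 0 0 0" --pt "0 -0.16 0 0 0 0 0" --pt "0 -0.16 0 0 0 0 0"

```text
t: 20.15
tool_pos: [0.5455, 0.0145, 0.1313]
ee_rot: [-180.0, -0.0, 175.0]
contact_force: [-2.3, 9.3, -2.0]
gripper_width: 0.0232
```

Emit:
move_arm --pt "0 -0.04 0 0 0 0 0" --pt "0 -0.08 0 0 0 0 0" --pt "0 -0.12 0 0 0 0 0" --pt "0 -0.14 0 0 0 0 0" --pt "0 -0.14 0 0 0 0 0"

```text
t: 20.65
tool_pos: [0.5637, 0.0137, 0.1315]
ee_rot: [179.9, 0.1, 175.0]
contact_force: [11.0, 6.7, -3.5]
gripper_width: 0.0229
```

Emit:
move_arm --pt "0 -0.02 0 0 0 0 0" --pt "0 -0.036 0 0 0 0 0" --pt "0 -0.036 0 0 0 0 0"

```text
t: 20.95
tool_pos: [0.5682, 0.0132, 0.1314]
ee_rot: [179.9, 0.1, 175.0]
contact_force: [-0.6, -0.6, -0.8]
gripper_width: 0.023
```

```bash
python3 - <<'E'
from h import *
s=ctrl.get_state();print(s['tool_pos'],s['contact_force'],s['wrist_torque'])
snap('side','s9');snap('top','t9')
p=np.load('/tmp/s9.npz')['p'].astype(int);m=(p[...,0]>p[...,2]+60)&(p[...,0]>1.6*p[...,1])
v,u=np.nonzero(m);print(len(u),u.min(),u.max(),v.min(),v.max()) if len(u) else 0
y=np.radians(-5)
for cam,sv in(('top','t9'),('side','s9')):
  P=pts(sv,cam,200,100,330,240,999);q=P[:,:2]-[.620,.003];L=np.c_[q@[np.cos(y),np.sin(y)],q@[-np.sin(y),np.cos(y)],P[:,2]]
  L=L[(L[:,0]>.016)&(L[:,0]<.08)&(abs(L[:,1])<.03)&(L[:,2]>.127)&(L[:,2]<.15)]
  for a in np.arange(.015,.075,.006):
    k=L[(L[:,0]>=a)&(L[:,0]<a+.006)]
    if len(k):print(cam,round(a+.003,3),len(k),np.round(np.sort(k[:,1]),3)[:14],np.round(np.median(k[:,2]),4))
E
```

```text
[0.56819351 0.01322072 0.13135476] [-0.63759911 -0.63153144 -0.84453511] [-0.01788701  0.01794317 -0.04230642]
40 254 260 182 189
side 0.018 5 [-0.004 -0.001  0.001  0.001  0.002] 0.1386
side 0.024 9 [-0.003 -0.002 -0.001  0.001  0.004  0.012  0.012  0.013  0.016] 0.1402
side 0.03 8 [-0.004 -0.002 -0.     0.     0.013  0.016  0.02   0.022] 0.1415
side 0.036 11 [-0.005 -0.004 -0.003 -0.     0.001  0.002  0.004  0.019  0.022  0.022
  0.025] 0.1401
side 0.042 5 [-0.002 -0.001  0.001  0.001  0.006] 0.1407
side 0.048 5 [-0.004 -0.004 -0.003  0.001  0.001] 0.1406
side 0.054 2 [-0.004  0.   ] 0.1419
side 0.06 2 [-0.002  0.003] 0.139
```

The force dropped to zero as the bow sprang over. By depth the leg tip is at +60 mm and the bow end at (36, 22) mm from the pin, so the clip is home. Releasing.

Emit:
move_arm --pt "55 0 0 0 0 0 0" --pt "55 0 0 0 0 0 0" --pt "55 0 0 0 0 0 0" --pt "55 0 0 -0.3 0 0 0" --pt "55 0 0 -0.6 0 0 0" --pt "55 0.3 0 -0.9 0 0 0" --pt "55 0.7 0 -0.95 0 0 0" --pt "55 0.7 0 -0.95 0 0 0"

```text
t: 21.85
tool_pos: [0.4809, 0.021, 0.2478]
ee_rot: [179.9, 0.3, 175.0]
contact_force: [0.9, -0.5, 1.0]
gripper_width: 0.047
```

Emit:
move_arm --pt "55 0.4 0.3 -0.2 0 0 0" --pt "55 0.7 0.7 -0.2 0 0 0" --pt "55 0.7 0.9 -0.2 0 0 0" --pt "55 0.7 0.9 -0.2 0 0 0"

```text
t: 22.25
tool_pos: [0.4048, 0.1399, 0.2723]
ee_rot: [179.8, 0.4, 175.3]
contact_force: [-0.0, 0.1, 0.4]
gripper_width: 0.0472
```

```bash
python3 - <<'E'
from h import *
s=ctrl.get_state();print(s['t'],s['tool_pos'],s['contact_force'])
snap('side','sA');snap('top','tA');bar('sA')
y=np.radians(-5)
for cam,sv in(('top','tA'),('side','sA')):
  f=np.load('/tmp/'+sv+'.npz')['p'].astype(int);m=(f[...,0]>f[...,2]+60)&(f[...,0]>1.6*f[...,1]);m[:100]=0;m[240:]=0;v,u=np.nonzero(m);
  w=world(cam,u.mean(),v.mean(),z=.147 if cam=='top' else .14);q=w[:2]-[.620,.003];print(cam,'orange',len(u),q@[np.cos(y),np.sin(y)],q@[-np.sin(y),np.cos(y)])
  P=pts(sv,cam,200,100,330,240,999);q=P[:,:2]-[.620,.003];L=np.c_[q@[np.cos(y),np.sin(y)],q@[-np.sin(y),np.cos(y)],P[:,2]]
  L=L[(L[:,0]>.016)&(L[:,0]<.08)&(abs(L[:,1])<.03)&(L[:,2]>.127)&(L[:,2]<.15)]
  for a in np.arange(.015,.075,.006):
    k=L[(L[:,0]>=a)&(L[:,0]<a+.006)]
    if len(k):print(cam,round(a+.003,3),len(k),np.round(np.sort(k[:,1]),3)[:14],np.round(np.median(k[:,2]),4))
A=cv2.resize(np.load('/tmp/tA.npz')['p'][145:215,225:290,::-1],None,fx=6,fy=6,interpolation=cv2.INTER_CUBIC)
B=cv2.resize(np.load('/tmp/sA.npz')['p'][150:220,235:303,::-1],None,fx=6,fy=6,interpolation=cv2.INTER_CUBIC)
cv2.imwrite('pics/cA.png',np.hstack([A,B]))
E
```

```text
22.25 [0.40484431 0.13989684 0.2723141 ] [-0.00177311  0.10040035  0.36981744]
-0.11 10 [0.1145 0.1155 0.1171]
-0.09 2 [0.1139 0.1146 0.1153]
-0.05 35 [0.1144 0.1164 0.1187]
-0.03 1 [0.114 0.114 0.114]
-0.01 2 [0.1222 0.1231 0.124 ]
0.01 35 [0.1129 0.1166 0.1187]
0.03 39 [0.1136 0.1152 0.1178]
0.05 38 [0.113  0.1165 0.1185]
0.07 36 [0.1141 0.1159 0.1178]
0.09 28 [0.114  0.1165 0.1203]
top orange 114 -0.05618893728858408 0.010180626513852395
top 0.018 11 [-0.001 -0.001  0.001  0.002  0.004  0.009  0.012  0.012  0.015  0.015
  0.018] 0.1397
top 0.024 15 [-0.001 -0.001  0.002  0.002  0.002  0.004  0.005  0.005  0.012  0.013
  0.015  0.015  0.018  0.018] 0.1427
top 0.03 16 [-0.001 -0.     0.002  0.002  0.005  0.005  0.015  0.016  0.018  0.018
  0.018  0.021  0.021  0.021] 0.1407
top 0.036 9 [-0.     0.     0.003  0.003  0.005  0.019  0.021  0.021  0.024] 0.1463
top 0.042 6 [0.    0.003 0.003 0.003 0.006 0.006] 0.1467
top 0.048 6 [0.    0.001 0.003 0.006 0.006 0.006] 0.1478
side orange 117 -0.059144394377867344 -0.004519930747194511
side 0.018 5 [-0.004 -0.001  0.001  0.001  0.005] 0.1436
side 0.024 7 [-0.002  0.     0.002  0.003  0.011  0.014  0.014] 0.1432
side 0.03 11 [-0.002 -0.001  0.001  0.003  0.004  0.014  0.015  0.017  0.018  0.02
  0.02 ] 0.1419
side 0.036 9 [-0.002 -0.    -0.     0.001  0.001  0.005  0.017  0.019  0.022] 0.145
side 0.042 2 [-0.002  0.002] 0.1465
side 0.048 3 [-0.     0.     0.006] 0.1471
side 0.054 2 [-0.     0.001] 0.1481
```

View pics/cA.png

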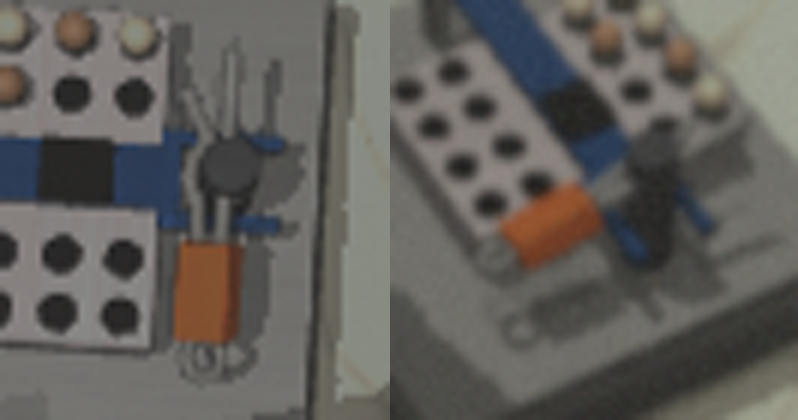

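The clip stays in the pin but droops at the handle: the leg rises toward its tip. I'll work out the seat position with that tilt.

```bash
python3 - <<'E'
from h import *
y=np.radians(-5)
def loc(cam,u,v,z):
  q=world(cam,u,v,z=z)[:2]-[.620,.003];return np.round([q@[np.cos(y),np.sin(y)],q@[-np.sin(y),np.cos(y)]],4)
T=lambda x,Y:(225+(x+.5)/6-.5,145+(Y+.5)/6-.5)
S=lambda x,Y:(235+(x-390+.5)/6-.5,150+(Y+.5)/6-.5)
print('tip (60,0)',loc('top',*T(233,42),.147))
print('bow end (36..40,21)',loc('top',*T(187,93),.143))
print('front edge (-30, 5)',loc('top',*T(210,242),.143))
print('back edge (-75,5)',loc('top',*T(205,341),.134))
print('pin top (0,0)',loc('top',*T(229,165),.160))
# orange depth surface
P=pts('tA','top',250,183,268,204,999);f=np.load('/tmp/tA.npz')['p'].astype(int)[183:204,250:268];d=np.load('/tmp/tA.npz')['d'][183:204,250:268]
m=((f[...,0]>f[...,2]+60)&(f[...,0]>1.6*f[...,1]))
v,u=np.nonzero(m);c=ctrl.calibration('top');V=np.linalg.inv(np.array(c['view']));D=d[v,u]
W=np.c_[(u+250-c['cx'])/c['fx']*D,(v+183-c['cy'])/c['fy']*D,D]@V[:3,:3].T+V[:3,3];q=W[:,:2]-[.620,.003]
X=q@[np.cos(y),np.sin(y)];k=W[:,2]>.115
print('x range',np.percentile(X[k],[1,50,99]),'y',np.percentile((q@[-np.sin(y),np.cos(y)])[k],[1,50,99]),'tilt fit',np.polyfit(X[k],W[k,2],1))
print([np.round(pix('top',[.620,.003,.16]),1)])
E
```

```text
tip (60,0) [0.0575 0.0027]
bow end (36..40,21) [0.0339 0.0219]
front edge (-30, 5) [-0.0329  0.0077]
back edge (-75,5) [-0.0764  0.0072]
pin top (0,0) [-0.0006  0.0016]
x range [-0.14985049 -0.05497595 -0.03492937] y [-0.00114212  0.01064507  0.02089974] tilt fit [-5.05354063 -0.13473059]
[array([263.4, 171.9])]
```

All the seat estimates agree: about 2 mm short along the leg and 1 to 2 mm across, within tolerance, with the bow end at its rest offset. Handing in.

```bash
python3 -c "
from workcell import ctrl
s=ctrl.get_state();print(s['t'],s['contact_force']);print(ctrl.job_done())"
```

```text
22.35 [-0.05154122 -0.42834261 -0.22910198]
the job is handed in; nothing more can be done
None
```

I pressed the bar fully down, drew the clip out by its leg and laid it on the bench. I then took it by the handle, pushed it through the pin until the bow sprang over, and let go. The job went in at about 22 s of the 64 s; no verdict was reported.

**Last checks**
- **Bar:** its top measures 0.115–0.116 m along its whole length, so it is level on the block.
- **Clip seat:** about 2–3 mm short of the hole centre along the leg and 1–2 mm across, inside the 6 and 5 mm limits. The bow end is at its rest offset.
- **Robot:** the gripper is open and well clear, with no contact force.

**What disagreed or went wrong**
- **Clip tilt:** after release the handle droops a little within the hole's play. The seat height still looks right.
- **Fingertip height:** with the fingers shut, the tips stood about 5 mm behind the reported TCP rather than 19 mm ahead. I corrected for this with a touch on the bench, which peaked at about 54 N on the fingertips.
- **First leg grip:** it slipped on the tapered tip, so I gripped again a few millimetres further in and it held.
- **Not checked:** I did not measure the rack, jar, tip box and marker again at the end. No move was made into them.

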